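# Lock the mahjong case's sliding cover open, load the chip tray, release and shut it

### The job

Push the stop lever on the mahjong case fully down so that it locks the sliding cover open, and with it locked set the blue chip tray down flat in the case's open well (lower it in, do not drop it). Then flick the lever back up to release the cover and slide the cover along its tapered way over the well until it wedges tight, leaving the lever up and everything else on the table where it is.

Things in the scene. Friction and masses are not known exactly. Their poses are not given: they have to be found in the camera images.
- case: Black plastic mahjong case, fixed (place and yaw vary). Origin on the table under the middle of its sliding cover's way; axes x, y, z (up) are the case's own. Solid from x -115 to 100, y -165 to 165 mm; flat deck at z 64 mm. The well is towards its +y end; two dice lie on the strip of deck at its -y end (y -165 to -128).
- way (a point): Middle of the cover's way on the deck (case origin, z 64 mm). The way runs along case y from -118 to 146 mm between undercut rails (lip tops z 79 mm) that overhang the cover's edges; it narrows towards +y, 4 degrees a side. The case's big hinged lid, 330 mm wide along y, is propped open beyond it, leaning away: from case x 108, z 75 mm up to x 275, z 170 mm; keep clear of it.
- well (a point): Centre of the well's floor (case x 0, y 83, z 5 mm). The well is a rectangular opening 110 mm along case x and 96 mm along case y, 59 mm deep from deck to floor, open to above while the cover is parked.
- stop_lever (a joint): Stop lever angle, rad: 0 fully down (level, locked), 1.15 fully up (released); starts 0.85 to 1.1. Stiff by friction (about 1.5 N at the tab moves it), stays where left. Down, a rubber foot on its crossbar hangs in the way (case y 27 to 39, x -56 to -42, down to z 66 mm) just in front of the parked cover and blocks it.
- stop_hinge (a point): Centre of the lever's hinge (case x -102, y 112, z 86 mm); the hinge axis is case x. The aluminium lever (16 mm wide along x, 8 mm thick) points along case -y when down and swings up about this axis.
- stop_tab (a point): Grip point on the lever's rubber thumb tab at its free end: 84 mm from the hinge along the lever, 30 mm above the lever's centre line. Tab 14 mm wide along case x, 22 mm along the lever; its top is 14 mm above this point, the crossbar (on the +x side) 26 mm below it. Turns with the lever (axes as the case's when down).
- cover: Smooth grey plastic sliding cover: loose plate 118 mm along case y, about 140 mm wide (narrower to +y), 9 mm thick, 160 g, held under the way's lips. Origin: centre of underside, at case z 64 mm; axes as the case's. Starts parked open, origin at case y -47 to -39 mm. Home, wedged tight, it is at y 80 to 87 mm: push with about 15 N until it stops.
- cover_grip (a point): Grip point on the cover's handle bar, 29 mm above the cover's origin: an upright bar 70 mm long along case x, 12 mm thick along case y, top 39 mm above the cover's underside (30 mm above its upper face).
- tray: Blue plastic chip tray with white chips, 220 g, lying upright on the table left or right of the case. Origin: centre of its underside. 90 mm along its x, 72 mm along its y, walls 24 mm high; a central carrying rib along its x (84 mm long, 10 mm thick along y) rises to 54 mm. It fits the well with its x along case x (either way round), with 10 to 12 mm to spare each side.
- tray_grip (a point): Grip point in the middle of the tray's rib, 46 mm above the tray's underside.
- ashtray: Bystander: white ceramic ashtray, 110 mm across, 34 mm high, beside the case on the side where the tray is not. Origin: centre of underside.
- tumbler: Bystander: glass tumbler upside down, 72 mm across, 100 mm high. Origin: centre of underside.
- die1: Bystander: white acrylic die, 20 mm, on the -y end strip of the case's deck. Origin: centre of underside.
- die2: Bystander: the other die, like the first.
- tile_wall: Bystander: wall of mahjong tiles 134 x 36 mm, 44 mm high, standing along the case's near side (case x -157 to -147 mm), below the lever's side of the case. Origin: centre of underside.
- rack: Bystander: dark wooden tile rack 190 x 30 mm, 22 mm high, at the left of the table. Origin: centre of underside.
- radio: Fixed bystander: grey radio 170 x 60 mm, 100 mm high with its aerial, at the right of the table, long side roughly along world x. Origin: centre of underside.
- tea_tin: Fixed bystander: steel tea tin 76 mm across, 110 mm high, at the back right of the table. Origin: centre of underside.
Things that resemble listed ones, but are neither listed nor needed, are in the scene too. Leave any orange look-alike of the tray alone. Leave any pink look-alike of the cover alone.

How it is judged:
By the outcome, as a careful person would: the job done as asked, in the order asked, and still so for the second after the job is handed in, with the robot touching nothing.
It also fails if it takes over 72 s, if anything falls off the work surface, if the arm or the gripper's body presses on something with over 40 N, if the wrist force passes 120 N, or if a joint passes its speed limit or range.

### The arm

A 6-joint arm with a two-finger parallel gripper is mounted at the origin on the work surface. World frame = base frame: x ahead of the robot, y to its left, z up, the work surface at z = 0. Lengths are in m, angles in rad, forces in N, time in s.
With the tool pointing down it reaches from about 0.275 to 0.825 m from the base axis. Payload 5.2 kg.
Tool frame: the origin (TCP) lies midway between the tips of the shut fingers; the grasp point (between the pads) lies 19 mm behind it; y points along the fingers, z is the direction in which the jaws open and shut, and the axes are right-handed (so a half turn about y gives the same grasp; the last joint's range is limited). The gripper opens to 93 mm and grips with 3 to 60 N. Pads are 15 mm wide; open, the fingers measure 128 mm over their backs; the gripper's body (75 mm by 188 mm) begins 65 mm behind the grasp point.
Start: joints at [1.055, 0.259, 1.535, -0, 1.348, -0.203], TCP at [0.169, 0.523, 0.219] pointing down, gripper open.
Joint ranges: [-3.14, 3.14], [-0.91, 2.08], [0.19, 2.58], [-1.22, 4.36], [0.22, 2.71], [-3.12, 3.12]. Speed limits (rad/s): [2.57, 2.57, 3.14, 3.14, 3.14, 3.14].

### API

Orientations are given as a 3x3 rotation matrix whose columns are the frame's x, y, z axes.
In Python, from plant import env gives the robot as it stands.
- The arm moves only by the tool move_arm, never from a script. Its argument "targets" is a list of rows, each an object with "twist": the turn, a rotation vector about the world's x, y, z in rad, a list of three; "offset": the shift along the world's x, y, z in mm, a list of three; "fingers": the finger opening in mm, from 0 to 93. A call has 1 to 8 rows; each row is the pose to reach, as a shift and turn from the pose measured when the call began; what a row does not reach only later rows make up. A row lasts 1/10 s, in which the tool goes at most 50 mm and 8.59 degrees, less where a joint would pass 70% of its speed; a pose out of reach is approached as far as the arm can. A call with a gripper value outside its range is refused whole. The fingers move at their own pace and stop on an object; "newtons" is the grip in N (left out, the last holds). Time passes only in rows, so rows that repeat a pose let the fingers close. It gives the time, the measured TCP pose, the force and the opening at its end, in the units of the state.
- env.observe(): the state, without advancing time (a new reading comes with each control period).
- env.get_image(name): name is "scene" or "side" or "wrist"; returns (picture, depth): 480x640x3 uint8, blue, green, red; 480x640 float32, m along the optical axis (not along the pixel's ray), 0 where there is no reading.
- env.camera_model(name): a dict with "fx", "fy", "cx", "cy" (pixels), "k1" (the pictures are not rectified: a ray, as slopes to the right and down, at radius r is drawn at 1 + k1 r^2 times it, then the intrinsics apply), "rvec" (rotation vector, rad) and "tvec" (3), from world to camera coordinates, as OpenCV has them; the wrist camera has in their place "tool_from_camera" (4x4, takes a point from camera to tool coordinates, whose origin is the TCP and whose axes are the tool frame's). Camera axes: x right, y down, z forward; pixel columns grow to the right and rows downward; lengths in m; the calibration is good to about 2 mm. A picture is of the moment at which its call begins: read the wrist's pose just before it. camera_model takes no time and is no camera call.
- env.close_job(): hands the job in, once; it reports no verdict.
Trained networks look in the newest picture that a camera, given by its name, has taken for a name from the list of things; names that differ only in an ending like _2 or _b are one class to them, and where a whole thing is asked for, a point or a joint stands for the part that bears it (a point fixed in the world has none). Each returns a list of dicts, best first, with "p" (0 to 1); they miss things now and then, are a little off and sometimes report something else, mostly with a low value. They report only what shows in the picture. A call takes as long as a camera call. They do not tell look-alikes from the thing itself.
- env.search_frame(camera, query): "rect" ([left, top, right, bottom] in pixels, round what is visible of it).
- env.landmark_of(camera, query): "at" ([column, row] in pixels: a listed point, or the origin of a listed thing).
The state is a dict: "time_s": time; "joint_pos": joint angles; "joint_velocities": joint speeds; "joint_efforts": joint torques, N m; "tool_pos": TCP position; "tcp_rot": TCP orientation; "ft_force": force on the tool from outside, world axes, zero at the start; "moment": the same for the moment, N m; "opening": finger opening in m.
Only numpy, scipy, OpenCV 4.12 (cv2) and the standard library are available. Lean on these libraries where they do the work, as an engineer would, in place of code of your own. Each camera call takes 0.05 s, during which the arm holds its last target. There are 200 camera calls.

## Working session

There is one attempt and no reset: what is moved stays moved. The work goes in short steps, Python scripts to look and compute and a tool call to move; the robot and the scene stay as the last step left them, time stands still between calls to the robot, and variables do not carry over. Pictures are saved under pics/ and viewed, about 8 in all and at most 12, crops included, and the job is handed in when it is done.

Besides the shell and the picture viewer there is one more tool, called as a command line: name --argument value ..., lists and objects as JSON in quotes. move_arm: Moves the arm, as the interface text tells. Its arguments: {"type":"object","properties":{"targets":{"type":"array"},"newtons":{"type":"number"}},"required":["targets"]}

```bash
ls; mkdir -p pics
cat > h.py <<'E'
import numpy as np, cv2
from plant import env
def cam(name):
    m=env.camera_model(name)
    K=np.array([[m['fx'],0,m['cx']],[0,m['fy'],m['cy']],[0,0,1.]]);
    if 'rvec' in m:
        R=cv2.Rodrigues(np.array(m['rvec'],float))[0]; t=np.array(m['tvec'],float).ravel()
        return K,m['k1'],R.T,-R.T@t      # cam->world
    s=env.observe(); T=np.array(m['tool_from_camera']); A=np.array(s['tcp_rot'])
    return K,m['k1'],A@T[:3,:3],A@T[:3,3]+np.array(s['tool_pos'])
def rays(c,px):
    K,k1,R,o=c
    p=cv2.undistortPoints(np.array(px,float).reshape(-1,1,2),K,np.array([k1,0,0,0.]))[:,0]
    return np.c_[p,np.ones(len(p))]
def atz(c,px,z):
    d=rays(c,px)@c[2].T; return c[3]+d*((z-c[3][2])/d[:,2])[:,None]
def cloud(c,depth):
    v,u=np.mgrid[0:480,0:640]
    r=rays(c,np.c_[u.ravel(),v.ravel()]); P=(r*depth.reshape(-1,1))@c[2].T+c[3]
    P[depth.ravel()<=0]=np.nan
    return P.reshape(480,640,3)
def proj(c,P):
    K,k1,R,o=c; q=(np.atleast_2d(P)-o)@R
    return cv2.projectPoints(q,np.zeros(3),np.zeros(3),K,np.array([k1,0,0,0.]))[0][:,0]
E
python3 - <<'E'
from h import *
np.set_printoptions(precision=4,suppress=True)
for n in ['scene','side']:
    c=cam(n); im,d=env.get_image(n); cv2.imwrite(f'pics/{n}1.png',im); np.savez(f'{n}1.npz',im=im,d=d)
    P=cloud(c,d); print(n,c[3])
    for q in ['way','well','stop_hinge','stop_tab','cover','cover_grip','tray','tray_grip','ashtray','tumbler','tile_wall','rack','radio','tea_tin']:
        for r in env.landmark_of(n,q)[:3]:
            u,v=r['at']; print(q,round(r['p'],2),np.round(r['at']),P[int(np.clip(v,0,479)),int(np.clip(u,0,639))])
print(env.observe())
E
```

```text
pics
scene [ 0.8541 -0.639   1.0975]
way 0.66 [343. 266.] [ 0.6163 -0.0299  0.0746]
well 0.97 [350. 258.] [0.6091 0.0397 0.0083]
stop_hinge 0.61 [324. 216.] [0.5381 0.0306 0.1524]
stop_hinge 0.18 [351. 255.] [0.6089 0.0454 0.014 ]
stop_tab 0.6 [314. 198.] [0.5085 0.0446 0.1824]
cover 0.74 [332. 282.] [ 0.6117 -0.0801  0.0793]
cover 0.64 [213. 264.] [ 0.3157 -0.1291  0.0172]
cover_grip 0.79 [330. 279.] [ 0.6062 -0.0793  0.0872]
cover_grip 0.79 [215. 261.] [ 0.3202 -0.1273  0.0311]
tray 0.91 [295. 171.] [0.3485 0.2445 0.007 ]
tray 0.84 [363. 168.] [0.5249 0.3149 0.0337]
tray_grip 0.95 [294. 156.] [0.3436 0.2463 0.0591]
tray_grip 0.65 [360. 158.] [0.5067 0.326  0.0545]
tray_grip 0.25 [433. 187.] [0.7236 0.3248 0.0394]
ashtray 0.89 [223. 353.] [ 0.4577 -0.3169  0.0118]
tumbler 0.74 [435. 190.] [0.7308 0.3251 0.0305]
tumbler 0.7 [295. 310.] [ 0.5735 -0.1826  0.0831]
tile_wall 0.82 [289. 249.] [ 0.4743 -0.0259  0.0481]
rack 0.66 [368. 137.] [0.4802 0.4534 0.0136]
rack 0.37 [213. 436.] [ 0.5583 -0.4906  0.0862]
radio 0.92 [214. 440.] [ 0.5635 -0.4947  0.088 ]
radio 0.59 [358. 156.] [0.5021 
[... 1239 characters left out ...]
dio 0.96 [451. 397.] [ 0.4961 -0.507   0.05  ]
tea_tin 0.79 [471. 315.] [ 0.6835 -0.3667  0.0355]
tea_tin 0.42 [335. 236.] [ 0.5628 -0.0286  0.0729]
{'time_s': 1.5, 'joint_pos': array([ 1.0552,  0.2586,  1.535 , -0.    ,  1.348 , -0.2028]), 'joint_velocities': array([ 0.001 ,  0.0008,  0.0003,  0.001 ,  0.001 , -0.0002]), 'joint_efforts': array([  0.0002, -43.7197, -28.4302,   0.0721,   0.0314,  -0.    ]), 'tool_pos': array([0.1692, 0.5233, 0.2187]), 'tcp_rot': array([[ 0.9515,  0.    ,  0.3077],
       [-0.3077,  0.    ,  0.9515],
       [ 0.    , -1.    ,  0.    ]]), 'ft_force': array([-0.3049, -1.2092, -0.1073]), 'moment': array([ 0.0361,  0.0466, -0.0287]), 'opening': 0.0927744166955404}
```

View pics/scene1.png

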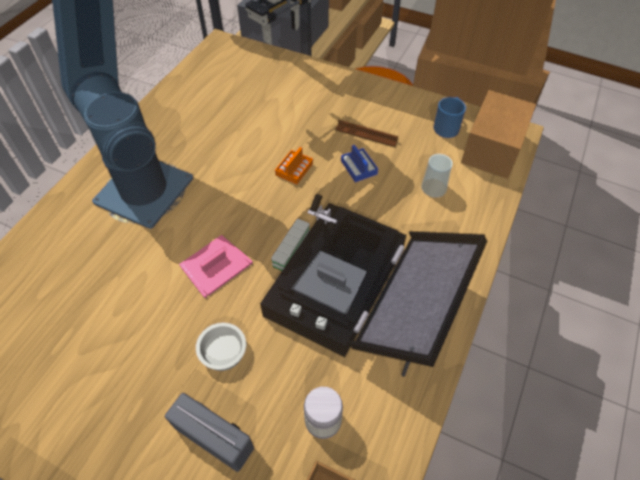

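View pics/side1.png

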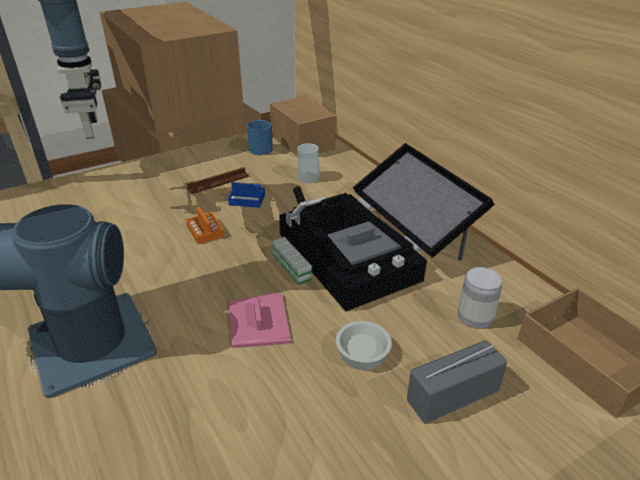

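The scene shows the case in the centre, with the grey cover at (330,280) and the lever tab up at (318,205). There are two tray candidates: blue at (359,163) and orange at (294,165). The blue one fits the description. There are two cover candidates: grey on the case, which is the right one, and pink at (215,265), which is the look-alike. In the side view the blue tray is at (247,195).

Next I'll fit the case and tray poses from depth.

```bash
cat > fit.py <<'E'
from h import *
from scipy.optimize import minimize
np.set_printoptions(precision=4,suppress=True)
P=[];C=[]
for n in ['scene','side']:
    z=np.load(f'{n}1.npz'); c=cam(n); p=cloud(c,z['d']); P.append(p.reshape(-1,3)); C.append(z['im'].reshape(-1,3))
    q=p.reshape(-1,3); im=z['im'].reshape(-1,3).astype(int)
    b=(im[:,0]>im[:,2]+50)&(abs(q[:,0]-.5)<.1)&(abs(q[:,1]-.33)<.1)&(q[:,2]>.012)
    rib=q[b&(q[:,2]>.04)]; 
    for nm,s in (('all',q[b]),('rib',rib)):
        r=cv2.minAreaRect((s[:,:2]*1000).astype(np.float32)); print(n,nm,len(s),r,s[:,2].max(),np.median(s,0))
P=np.vstack(P); C=np.vstack(C)
# case: deck/edge points
m=(P[:,2]>.05)&(P[:,2]<.07)&(abs(P[:,0]-.61)<.25)&(abs(P[:,1]+.03)<.25)&(C.max(1)<70)
S=P[m]; print(len(S), np.median(S,0))
r=cv2.minAreaRect((S[:,:2]*1000).astype(np.float32)); print(r)
def cost(v):
    x,y,a=v; d=S[:,:2]-[x,y]; X=d[:,0]*np.cos(a)+d[:,1]*np.sin(a); Y=-d[:,0]*np.sin(a)+d[:,1]*np.cos(a)
    out=np.maximum(0,np.maximum(abs(X+.0075)-.1075,abs(Y)-.165))
    # extents must be filled
    e=[np.percentile(X,1)+.115,np.percentile(Y,1)+.165,np.percentile(Y,99)-.165]
    return np.minimum(out,.01).mean()*20+np.abs(e).sum()
b=min((minimize(cost,[.61+i,-.03+j,a],method='Nelder-Mead') for i in(-.02,.02) for j in(-.02,.02) for a in np.arange(-.5,.51,.1)),key=lambda r:r.fun)
print(b.x,b.fun)
x,y,a=b.x;R=np.array([[np.cos(a),-np.sin(a),0],[np.sin(a),np.cos(a),0],[0,0,1]]);o=np.array([x,y,0])
im=np.load('scene1.npz')['im'].copy(); c=cam('scene')
poly=lambda L:proj(c,np.array(L)/1000@R.T+o)
L=[[(-115,-165,64),(100,-165,64),(100,165,64),(-115,165,64)],[(-55,35,64),(55,35,64),(55,131,64),(-55,131,64)]]
s=3; big=cv2.resize(im[180:380,250:490],None,fx=s,fy=s)
for l in L: cv2.polylines(big,[np.int32((poly(l)-[250,180])*s)],True,(0,255,0),1)
cv2.imwrite('pics/fit1.png',big)
E
python3 fit.py
```

```text
scene all 162 ((503.43829345703125, 331.330078125), (62.382972717285156, 92.82246398925781), 50.65829086303711) 0.06415800916369352 [0.528  0.3134 0.0328]
scene rib 77 ((507.366943359375, 331.97210693359375), (10.728168487548828, 80.79505920410156), 51.15616989135742) 0.06415800916369352 [0.5171 0.3243 0.0548]
side all 521 ((499.9384765625, 334.39727783203125), (78.32096862792969, 91.35308837890625), 52.015281677246094) 0.0581958574955711 [0.4965 0.3269 0.0268]
side rib 142 ((500.2894287109375, 332.37744140625), (15.99671745300293, 82.31497955322266), 49.25735092163086) 0.0581958574955711 [0.501 0.331 0.048]
7436 [ 0.5875 -0.1212  0.0644]
((666.9193115234375, -37.243133544921875), (333.3684387207031, 351.9266052246094), 87.57573699951172)
[ 0.6062 -0.0364 -0.0186] 0.019498689640592724
```

View pics/fit1.png

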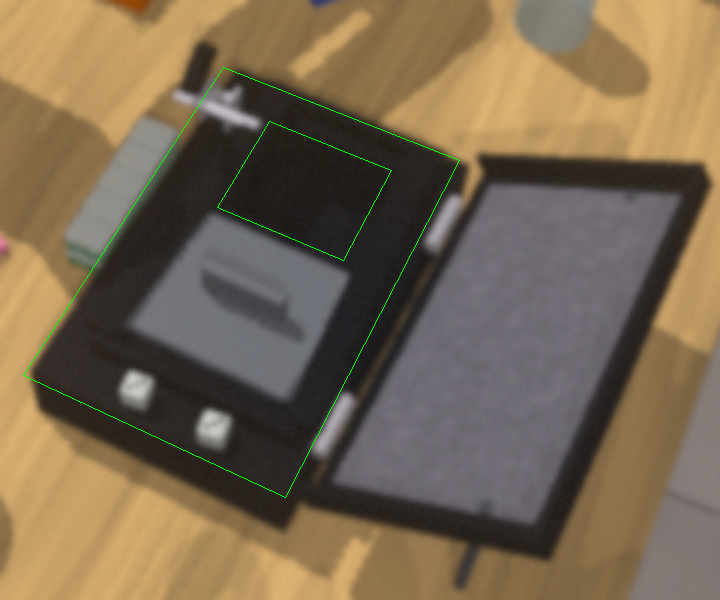

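The green fit matches the case outline to within about 1 cm; I'll refine it with the wrist camera. Blue tray: centre about (0.503, 0.332), rib along about 141°. Now I'll move over the lever and look.

move_arm --targets '[{"twist": [0,0,-0.15],"offset": [30,-35,40],"fingers": 60},{"twist": [0,0,-1.3],"offset": [370,-500,140],"fingers": 50},{"twist": [0,0,-1.3],"offset": [370,-500,140],"fingers": 50},{"twist": [0,0,-1.3],"offset": [370,-500,140],"fingers": 50},{"twist": [0,0,-1.3],"offset": [370,-500,140],"fingers": 50},{"twist": [0,0,-1.3],"offset": [370,-500,140],"fingers": 50},{"twist": [0,0,-1.3],"offset": [370,-500,140],"fingers": 50},{"twist": [0,0,-1.3],"offset": [370,-500,140],"fingers": 50}]'

```text
time_s: 2.3
tool_pos: [0.398, 0.2152, 0.3153]
tcp_rot: [[0.052, 0.001, 0.999], [-0.999, 0.0, 0.052], [-0.0, -1.0, 0.001]]
ft_force: [1.7, 0.6, 0.5]
opening: 0.0502
```

move_arm --targets '[{"twist": [0,0,-0.08],"offset": [150,-220,65],"fingers": 45},{"twist": [0,0,-0.08],"offset": [150,-220,65],"fingers": 45},{"twist": [0,0,-0.08],"offset": [150,-220,65],"fingers": 45},{"twist": [0,0,-0.08],"offset": [150,-220,65],"fingers": 45},{"twist": [0,0,-0.08],"offset": [150,-220,65],"fingers": 45},{"twist": [0,0,-0.08],"offset": [150,-220,65],"fingers": 45},{"twist": [0,0,-0.08],"offset": [150,-220,65],"fingers": 45}]'

```text
time_s: 3.0
tool_pos: [0.5499, -0.0082, 0.38]
tcp_rot: [[-0.032, 0.001, 0.999], [-0.999, -0.001, -0.032], [0.001, -1.0, 0.001]]
ft_force: [-0.3, 0.4, 0.4]
opening: 0.0449
```

```bash
cat > fitw.py <<'E'
from h import *
import sys
np.set_printoptions(precision=4,suppress=True)
tag=sys.argv[1]
c=cam('wrist'); im,d=env.get_image('wrist'); P=cloud(c,d); s=env.observe(); print(s['time_s'],s['tool_pos'],c[3])
np.savez(f'w{tag}.npz',im=im,P=P); 
for q in ['way','well','stop_hinge','stop_tab','cover','cover_grip','tray_grip']:
    for r in env.landmark_of('wrist',q)[:2]:
        u,v=r['at']; print(q,round(r['p'],2),np.round(r['at']),P[int(np.clip(v,0,479)),int(np.clip(u,0,639))])
out=im.copy()
if len(sys.argv)>4:
    x,y,a=map(float,sys.argv[2:5]);R=np.array([[np.cos(a),-np.sin(a),0],[np.sin(a),np.cos(a),0],[0,0,1]]);o=np.array([x,y,0])
    for l in [[(-115,-165,64),(100,-165,64),(100,165,64),(-115,165,64)],[(-55,35,64),(55,35,64),(55,131,64),(-55,131,64)]]:
        cv2.polylines(out,[np.int32(proj(c,np.array(l)/1000@R.T+o))],True,(0,255,0),1)
cv2.imwrite(f'pics/w{tag}.png',out)
E
python3 fitw.py 1 .6062 -.0364 -.03
```

```text
3.05 [ 0.5487 -0.0062  0.3798] [0.5526 0.0773 0.5459]
well 0.89 [364. 135.] [0.6134 0.0494 0.0043]
stop_hinge 0.8 [287. 107.] [0.5163 0.0871 0.0934]
stop_tab 0.68 [279. 142.] [0.5155 0.0542 0.1861]
stop_tab 0.65 [320. 436.] [ 0.5353 -0.4501  0.0199]
cover 0.87 [164. 259.] [ 0.3248 -0.1129  0.032 ]
cover 0.84 [367. 229.] [ 0.6099 -0.0643  0.0725]
cover_grip 0.76 [158. 267.] [ 0.3168 -0.1202  0.0399]
cover_grip 0.75 [370. 238.] [ 0.6103 -0.0689  0.0999]
tray_grip 0.7 [255. 169.] [0.4664 0.0135 0.0445]
```

View pics/w1.png

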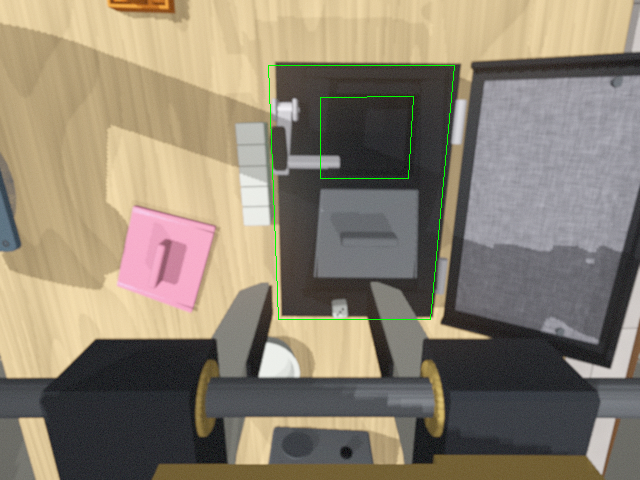

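The wrist view shows the case corners near (276,66), (459,65), (433,318) and (281,316), the lever up with its tab at (279,148), the crossbar at (315,161) and the grey cover at (367,233). I'll refine the case pose from the edges.

Run:
```python
from h import *
np.set_printoptions(precision=4,suppress=True)
c=cam('wrist'); z=np.load('w1.npz'); im=z['im'];P=z['P']
cor=atz(c,[(276,66),(459,65),(433,318),(281,316)],.064); print(cor)
loc=np.array([(-115,165),(100,165),(100,-165),(-115,-165)])/1000
A=loc-loc.mean(0);B=cor[:,:2]-cor[:,:2].mean(0)
a=np.arctan2((A[:,0]*B[:,1]-A[:,1]*B[:,0]).sum(),(A*B).sum()); R=np.array([[np.cos(a),-np.sin(a)],[np.sin(a),np.cos(a)]])
o=cor[:,:2].mean(0)-R@loc.mean(0); print('corner fit',o,a,'resid mm',(B-A@R.T)*1000)
# depth: well floor
q=P.reshape(-1,3); g=im.reshape(-1,3)
L=np.c_[(q[:,:2]-o)@R,q[:,2]]*1000
f=(L[:,2]<25)&(abs(L[:,0])<70)&(abs(L[:,1]-83)<65); print('well floor pct',np.percentile(L[f],[1,50,99],0))
# cover: grey pixels on top
cv=(abs(L[:,2]-73)<6)&(abs(L[:,0])<85)&(abs(L[:,1]+45)<90)&(g.min(1)>85)
print('cover',cv.sum(),np.percentile(L[cv],[1,50,99],0))
h=(L[:,2]>90)&(L[:,2]<110)&(abs(L[:,0])<60)&(abs(L[:,1]+45)<60); print('handle',h.sum(),np.percentile(L[h],[2,50,98],0))
t=(L[:,2]>110)&(L[:,0]<-40)&(L[:,2]<220)&(abs(L[:,0])<140)&(L[:,1]>0)&(L[:,1]<140)
tb=t&(g.max(1)<90)&(L[:,0]<-85); print('tab',tb.sum(),np.percentile(L[tb],[2,50,98],0))
cb=t&(L[:,0]>-85); print('bar',cb.sum(),np.percentile(L[cb],[2,50,98],0))
tin=(L[:,2]>30)&(L[:,2]<55)&(L[:,0]<-118)&(L[:,0]>-220)&(abs(L[:,1])<140);print('wall',np.percentile(L[tin],[2,50,98],0))
```

```text
[[ 0.5017  0.1363  0.064 ]
 [ 0.7129  0.1315  0.064 ]
 [ 0.7035 -0.197   0.064 ]
 [ 0.4889 -0.1879  0.064 ]]
corner fit [ 0.6093 -0.0295] -0.03355175886785757 resid mm [[ 1.8563 -2.9557]
 [-1.8307 -0.5428]
 [-0.1482  0.8288]
 [ 0.1226  2.6697]]
well floor pct [[-47.9738  31.362    2.5661]
 [  8.5292  81.6585   4.9518]
 [ 58.7347 126.9871  22.7057]]
cover 7966 [[ -62.5564 -102.25     70.399 ]
 [   1.4099  -37.107    72.7909]
 [  65.9555   14.3216   76.0116]]
handle 656 [[-31.6845 -49.057   90.5378]
 [  1.0108 -42.1187 102.0627]
 [ 35.0507 -37.9831 104.4593]]
tab 569 [[-104.1762   54.0683  163.4494]
 [ -97.8978   74.8551  177.3023]
 [ -91.7137   92.4287  185.6233]]
bar 680 [[-83.6777  41.3392 139.6785]
 [-57.9817  56.6859 149.0834]
 [-40.637   63.7817 153.1019]]
wall [[-163.0079  -36.3973   36.1322]
 [-144.9432   31.6557   43.5994]
 [-127.668    91.7407   45.5163]]
```

Refined case: origin about (0.611, -0.0295), yaw -0.0336. The lever is at about 0.85 rad, with the tab at about (0.5135, 0.053, 0.169). I'll grip the tab.

move_arm --targets '[{"twist": [0,0,0],"offset": [-35,59,-130],"fingers": 34},{"twist": [0,0,0],"offset": [-35,59,-130],"fingers": 34},{"twist": [0,0,0],"offset": [-35,59,-130],"fingers": 34},{"twist": [0,0,0],"offset": [-35,59,-160],"fingers": 34},{"twist": [0,0,0],"offset": [-35,59,-160],"fingers": 34}]'

```text
time_s: 3.9
tool_pos: [0.509, 0.0568, 0.2168]
tcp_rot: [[-0.024, -0.007, 1.0], [-1.0, 0.001, -0.024], [-0.001, -1.0, -0.007]]
ft_force: [0.1, -0.1, -0.3]
opening: 0.034
```

```bash
python3 fitw.py 2 .6113 -.0295 -.0336
```

```text
3.95 [0.5111 0.0561 0.2196] [0.5123 0.142  0.3828]
way 0.37 [327. 273.] [0.5131 0.0574 0.1824]
well 0.65 [424. 208.] [0.6126 0.0502 0.0058]
stop_hinge 0.7 [325. 194.] [0.5132 0.0849 0.0929]
stop_hinge 0.15 [425. 208.] [0.6135 0.0503 0.0063]
stop_tab 0.72 [330. 276.] [0.5142 0.0558 0.1845]
cover 0.91 [427. 346.] [0.5343 0.0929 0.3093]
cover_grip 0.51 [425. 211.] [0.6144 0.0464 0.0034]
```

View pics/w2.png

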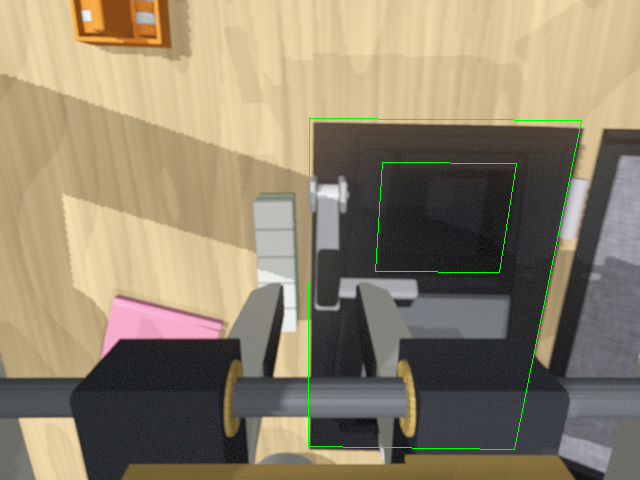

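The tab is at (328,275) between the fingertips at (280,290) and (362,290). The case edge sits about 2 mm to the right of my fit. Descending with a small correction and gripping lightly.

move_arm --targets '[{"twist": [0,0,0],"offset": [3,-4,-30],"fingers": 34},{"twist": [0,0,0],"offset": [3,-4,-62],"fingers": 34},{"twist": [0,0,0],"offset": [3,-4,-62],"fingers": 34},{"twist": [0,0,0],"offset": [3,-4,-62],"fingers": 5},{"twist": [0,0,0],"offset": [3,-4,-62],"fingers": 5},{"twist": [0,0,0],"offset": [3,-4,-62],"fingers": 5},{"twist": [0,0,0],"offset": [3,-4,-62],"fingers": 5}]' --newtons 10

```text
time_s: 5.0
tool_pos: [0.5134, 0.0508, 0.1612]
tcp_rot: [[-0.026, -0.002, 1.0], [-1.0, -0.001, -0.026], [0.001, -1.0, -0.002]]
ft_force: [-10.9, -1.3, 8.3]
opening: 0.0141
```

Gripped at 14.1 mm. Now I'll swing the lever down along its arc.

move_arm --targets '[{"twist": [0,0,0],"offset": [-1,-9,-3.5],"fingers": 5},{"twist": [0,0,0],"offset": [-1,-18,-8],"fingers": 5},{"twist": [0,0,0],"offset": [-2,-34,-20],"fingers": 5},{"twist": [0,0,0],"offset": [-2.5,-44,-31],"fingers": 5},{"twist": [0,0,0],"offset": [-3,-53,-43],"fingers": 5},{"twist": [0,0,0],"offset": [-3,-59.5,-56],"fingers": 5},{"twist": [0,0,0],"offset": [-3,-60.5,-60],"fingers": 5},{"twist": [0,0,0],"offset": [-3,-60.5,-61],"fingers": 5}]'

```text
time_s: 5.8
tool_pos: [0.5107, -0.0111, 0.1007]
tcp_rot: [[-0.027, -0.002, 1.0], [-1.0, -0.002, -0.027], [0.003, -1.0, -0.001]]
ft_force: [-5.6, -1.8, 15.3]
opening: 0.0138
```

Upward force is 15 N, so it's probably at the stop. I'll press slightly more, release, rise and check.

move_arm --targets '[{"twist": [0,0,0],"offset": [0,0,-3],"fingers": 5},{"twist": [0,0,0],"offset": [0,0,-3],"fingers": 5},{"twist": [0,0,0],"offset": [0,0,0],"fingers": 36},{"twist": [0,0,0],"offset": [0,0,0],"fingers": 36},{"twist": [0,0,0],"offset": [0,0,40],"fingers": 36},{"twist": [0,0,0],"offset": [0,20,80],"fingers": 40},{"twist": [0,0,0],"offset": [0,40,120],"fingers": 60},{"twist": [0,0,0],"offset": [0,40,120],"fingers": 60}]'

```text
time_s: 6.6
tool_pos: [0.5143, 0.03, 0.2264]
tcp_rot: [[-0.025, 0.01, 1.0], [-1.0, -0.004, -0.025], [0.003, -1.0, 0.01]]
ft_force: [0.7, -0.1, -0.3]
opening: 0.0513
```

```bash
cat > meas.py <<'E'
from h import *
np.set_printoptions(precision=1,suppress=True)
import sys
a=-.0336;o=np.array([.613,-.031]);R=np.array([[np.cos(a),-np.sin(a)],[np.sin(a),np.cos(a)]])
def loc(q): return np.c_[(q[:,:2]-o)@R,q[:,2]]*1000
z=np.load(f'w{sys.argv[1]}.npz'); L=loc(z['P'].reshape(-1,3)); g=z['im'].reshape(-1,3)
def st(n,m): print(n,m.sum(),np.percentile(L[m],[2,50,98],0).tolist() if m.sum()>5 else '')
reg=(L[:,1]>0)&(L[:,1]<140)
st('tab',(L[:,0]<-88)&(L[:,0]>-120)&reg&(L[:,2]>100)&(L[:,2]<200))
st('bar',(L[:,0]<-40)&(L[:,0]>-88)&reg&(L[:,2]>82)&(L[:,2]<200))
st('handle',(abs(L[:,0])<50)&(L[:,1]>-80)&(L[:,1]<130)&(L[:,2]>90)&(L[:,2]<112))
E
python3 fitw.py 3 .613 -.031 -.0336|head -3; python3 meas.py 3
```

```text
6.65 [0.5129 0.0292 0.2234] [0.5149 0.1159 0.3921]
well 0.78 [415. 180.] [0.614  0.0487 0.0057]
stop_hinge 0.92 [318. 155.] [0.5154 0.0852 0.0925]
tab 696 [[-109.31831071924444, 17.948622046428675, 101.6658616527616], [-102.63229667313435, 32.850228128924805, 128.9023183838916], [-96.13251993155421, 37.91650595985297, 130.83102773457802]]
bar 813 [[-87.3945510941276, 26.128692891744993, 84.59240085045853], [-65.89877312935634, 32.803356419300535, 89.50062418991101], [-44.419105473804194, 38.10262718424591, 91.10531961896571]]
handle 426 [[-48.835450020277044, -40.926326422399875, 90.1127052530212], [15.69950624426619, -37.52730389820067, 98.81072440785442], [31.511355917655287, 34.37054940283653, 103.41199751538696]]
```

View pics/w3.png

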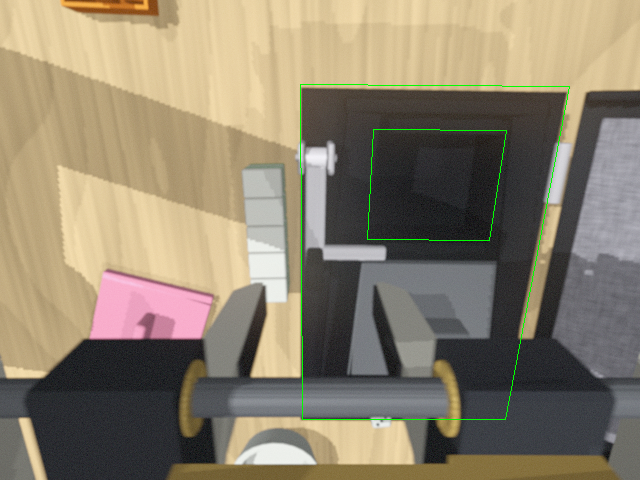

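The lever is down: the tab top is at z 130 mm and y 18–38 (expected 130 and 17–39), and the case pose is confirmed. Now to the tray.

move_arm --targets '[{"twist": [0,0,0.12],"offset": [-5,45,25],"fingers": 70},{"twist": [0,0,0.92],"offset": [-10,303,40],"fingers": 60},{"twist": [0,0,0.92],"offset": [-10,303,40],"fingers": 60},{"twist": [0,0,0.92],"offset": [-10,303,40],"fingers": 60},{"twist": [0,0,0.92],"offset": [-10,303,40],"fingers": 60},{"twist": [0,0,0.92],"offset": [-10,303,40],"fingers": 60},{"twist": [0,0,0.92],"offset": [-10,303,40],"fingers": 60},{"twist": [0,0,0.92],"offset": [-10,303,40],"fingers": 60}]'

```text
time_s: 7.8
tool_pos: [0.4995, 0.3332, 0.2581]
tcp_rot: [[0.781, -0.002, 0.625], [-0.625, -0.005, 0.781], [0.001, -1.0, -0.005]]
ft_force: [0.2, -0.1, 0.2]
opening: 0.0599
```

```bash
cat > tr.py <<'E'
from h import *
import sys
np.set_printoptions(precision=4,suppress=True)
c=cam('wrist'); im,d=env.get_image('wrist'); P=cloud(c,d); s=env.observe(); print(s['time_s'],s['tool_pos'],s['tcp_rot'][:,2])
cv2.imwrite(f'pics/t{sys.argv[1]}.png',im)
q=P.reshape(-1,3); g=im.reshape(-1,3).astype(int)
b=(g[:,0]>g[:,2]+40)&(g[:,0]>g[:,1]+15)&(q[:,2]>.012)&(q[:,2]<.07)&(np.hypot(q[:,0]-.503,q[:,1]-.332)<.08)
for nm,m in (('all',b),('rib',b&(q[:,2]>.045))):
    S=q[m]; print(nm,len(S),cv2.minAreaRect((S[:,:2]*1000).astype(np.float32)),np.percentile(S,[2,98],0))
print(env.landmark_of('wrist','tray_grip'))
E
python3 tr.py 1
```

```text
7.85 [0.4998 0.3317 0.2582] [ 0.6274  0.7787 -0.0059]
all 1793 ((504.98760986328125, 336.6143493652344), (71.40245056152344, 90.43867492675781), 50.78650665283203) [[0.4535 0.2875 0.0154]
 [0.5563 0.3865 0.0549]]
rib 826 ((504.6431579589844, 337.1431579589844), (9.98310661315918, 83.12301635742188), 51.360862731933594) [[0.4728 0.3114 0.0514]
 [0.535  0.3635 0.0552]]
[{'at': [148.2, 129.4], 'p': 0.83}, {'at': [324.2, 206.7], 'p': 0.75}]
```

View pics/t1.png

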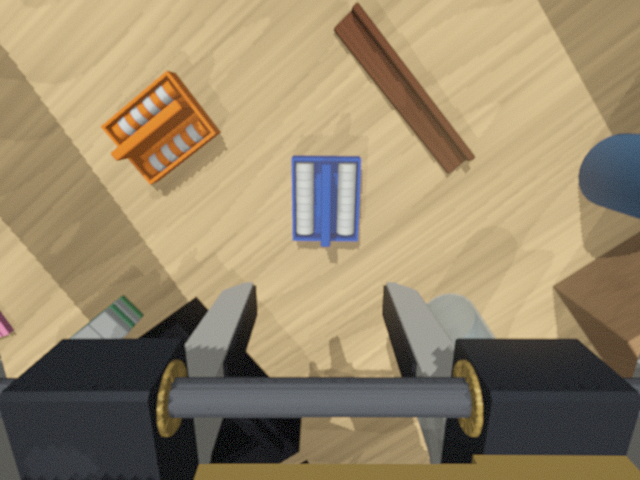

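The blue tray at (326,200) is confirmed: 71×90 mm with a 10×83 mm rib. The orange one at (160,130) is the look-alike. Centre (0.5048, 0.337), and the jaw is already aligned at 51°. Descending.

move_arm --targets '[{"twist": [0,0,0],"offset": [5,5,-40],"fingers": 42},{"twist": [0,0,0],"offset": [5,5,-90],"fingers": 42},{"twist": [0,0,0],"offset": [5,5,-140],"fingers": 42},{"twist": [0,0,0],"offset": [5,5,-185],"fingers": 42},{"twist": [0,0,0],"offset": [5,5,-215],"fingers": 42},{"twist": [0,0,0],"offset": [5,5,-229],"fingers": 42},{"twist": [0,0,0],"offset": [5,5,-229],"fingers": 42},{"twist": [0,0,0],"offset": [5,5,-229],"fingers": 2}]' --newtons 25

```text
time_s: 8.7
tool_pos: [0.5063, 0.3354, 0.0308]
tcp_rot: [[0.777, -0.0, 0.63], [-0.63, -0.005, 0.777], [0.003, -1.0, -0.004]]
ft_force: [1.0, -0.2, 0.9]
opening: 0.0369
```

move_arm --targets '[{"twist": [0,0,0],"offset": [0,0,0],"fingers": 2},{"twist": [0,0,0],"offset": [0,0,0],"fingers": 2},{"twist": [0,0,0],"offset": [0,0,0],"fingers": 2},{"twist": [0,0,0],"offset": [0,0,0],"fingers": 2},{"twist": [0,0,0],"offset": [0,0,0],"fingers": 2}]'

```text
time_s: 9.2
tool_pos: [0.5067, 0.3356, 0.0318]
tcp_rot: [[0.777, 0.001, 0.63], [-0.63, -0.005, 0.777], [0.004, -1.0, -0.003]]
ft_force: [-1.2, -1.9, 6.0]
opening: 0.01
```

move_arm --targets '[{"twist": [0,0,0],"offset": [0,0,20],"fingers": 2},{"twist": [0,0,0],"offset": [0,0,60],"fingers": 2},{"twist": [0,0,0],"offset": [0,0,110],"fingers": 2},{"twist": [0,0,0.1],"offset": [12,-35,155],"fingers": 2},{"twist": [0,0,0.2],"offset": [28,-75,160],"fingers": 2},{"twist": [0,0,0.32],"offset": [44,-115,160],"fingers": 2},{"twist": [0,0,0.44],"offset": [60,-155,160],"fingers": 2},{"twist": [0,0,0.55],"offset": [77,-195,160],"fingers": 2}]'

```text
time_s: 10.0
tool_pos: [0.5835, 0.1392, 0.1916]
tcp_rot: [[0.992, 0.003, 0.126], [-0.126, -0.003, 0.992], [0.003, -1.0, -0.003]]
ft_force: [1.3, 1.0, -3.1]
opening: 0.0099
```

```bash
python3 -c "
from h import *
s=env.observe();print(s['time_s'],s['tool_pos'],np.degrees(np.arctan2(s['tcp_rot'][1,2],s['tcp_rot'][0,2])),s['opening'],s['ft_force'])"
```

```text
10.0 [0.58351971 0.13923602 0.19156017] 82.78899698600335 0.009927686761337371 [ 1.32872202  1.00640221 -3.06012508]
```

move_arm --targets '[{"twist": [0,0,0.05],"offset": [17,-44,0],"fingers": 2},{"twist": [0,0,0.093],"offset": [34,-85,-20],"fingers": 2},{"twist": [0,0,0.093],"offset": [34.5,-87,-50],"fingers": 2},{"twist": [0,0,0.093],"offset": [34.5,-87,-60],"fingers": 2},{"twist": [0,0,0.093],"offset": [34.5,-87,-60],"fingers": 2}]'

```text
time_s: 10.5
tool_pos: [0.6159, 0.0528, 0.1291]
tcp_rot: [[0.999, -0.003, 0.033], [-0.033, -0.002, 0.999], [-0.003, -1.0, -0.002]]
ft_force: [-1.1, 0.2, -2.4]
opening: 0.0101
```

```bash
python3 fitw.py 4 .613 -.031 -.0336|head -1
python3 - <<'E'
from h import *
z=np.load('w4.npz');q=z['P'].reshape(-1,3);g=z['im'].reshape(-1,3).astype(int)
a=-.0336;o=np.array([.613,-.031]);R=np.array([[np.cos(a),-np.sin(a)],[np.sin(a),np.cos(a)]])
L=np.c_[(q[:,:2]-o)@R,q[:,2]]*1000
b=(g[:,0]>g[:,2]+40)&(g[:,0]>g[:,1]+15)&(abs(L[:,0])<90)&(abs(L[:,1]-83)<90)
S=L[b];print(cv2.minAreaRect(S[:,:2].astype(np.float32)),np.percentile(S,[1,99],0))
s=env.observe();print(np.degrees(np.arctan2(s['tcp_rot'][1,2],s['tcp_rot'][0,2])))
E
```

```text
10.55 [0.6171 0.0532 0.1309] [0.5321 0.0569 0.2953]
((17.159255981445312, 82.64977264404297), (101.37591552734375, 128.01657104492188), 89.99376678466797) [[-46.61372198  32.94938366  47.57927288]
 [ 41.05356813 132.50240062 152.61659792]]
88.1741459037562
```

View pics/w4.png

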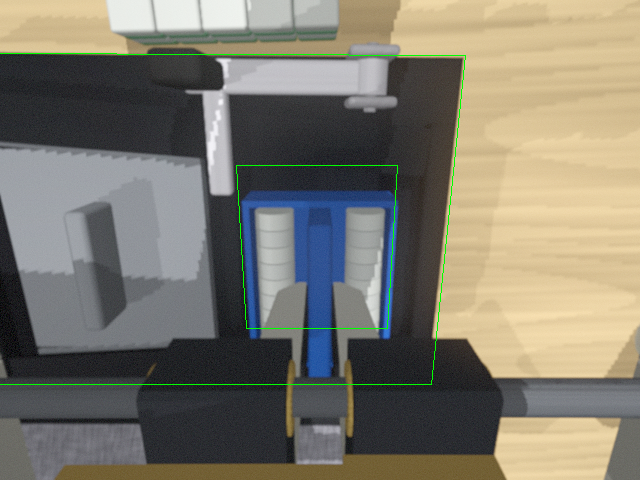

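The tray at (320,265) is centred over the well outline, with the crossbar and foot clear at (220,190). Lowering it.

move_arm --targets '[{"twist": [0,0,0],"offset": [0.5,-1,-25],"fingers": 2},{"twist": [0,0,0],"offset": [0.5,-1,-50],"fingers": 2},{"twist": [0,0,0],"offset": [0.5,-1,-70],"fingers": 2},{"twist": [0,0,0],"offset": [0.5,-1,-82],"fingers": 2},{"twist": [0,0,0],"offset": [0.5,-1,-88],"fingers": 2},{"twist": [0,0,0],"offset": [0.5,-1,-91],"fingers": 2},{"twist": [0,0,0],"offset": [0.5,-1,-92],"fingers": 2},{"twist": [0,0,0],"offset": [0.5,-1,-92],"fingers": 2}]'

```text
time_s: 11.7
tool_pos: [0.6196, 0.0518, 0.0415]
tcp_rot: [[0.999, 0.006, 0.032], [-0.032, -0.003, 0.999], [0.006, -1.0, -0.003]]
ft_force: [1.8, 1.0, -2.1]
opening: 0.0098
```

move_arm --targets '[{"twist": [0,0,0],"offset": [-1,0,-1.5],"fingers": 2},{"twist": [0,0,0],"offset": [-1,0,-3],"fingers": 2},{"twist": [0,0,0],"offset": [-1,0,-4],"fingers": 2},{"twist": [0,0,0],"offset": [-1,0,-4],"fingers": 2}]'

```text
time_s: 12.1
tool_pos: [0.6184, 0.0518, 0.0374]
tcp_rot: [[0.999, 0.006, 0.032], [-0.032, -0.003, 0.999], [0.006, -1.0, -0.003]]
ft_force: [-0.7, -0.3, -2.2]
opening: 0.0098
```

move_arm --targets '[{"twist": [0,0,0],"offset": [0,0,-1],"fingers": 2},{"twist": [0,0,0],"offset": [0,0,-2],"fingers": 2},{"twist": [0,0,0],"offset": [0,0,-2],"fingers": 2}]'

```text
time_s: 12.4
tool_pos: [0.6187, 0.0517, 0.0368]
tcp_rot: [[0.999, 0.007, 0.032], [-0.032, -0.004, 0.999], [0.007, -1.0, -0.003]]
ft_force: [-2.7, -0.6, 6.6]
opening: 0.0104
```

Contact at 6.6 N. Releasing and rising.

move_arm --targets '[{"twist": [0,0,0],"offset": [0,0,0.5],"fingers": 24},{"twist": [0,0,0],"offset": [0,0,0.5],"fingers": 24},{"twist": [0,0,0],"offset": [0,0,0.5],"fingers": 24},{"twist": [0,0,0],"offset": [0,0,15],"fingers": 24},{"twist": [0,0,0],"offset": [0,0,50],"fingers": 24},{"twist": [0,0,0],"offset": [0,0,100],"fingers": 24},{"twist": [0,0,0],"offset": [0,0,150],"fingers": 24},{"twist": [0,0,0],"offset": [0,0,200],"fingers": 34}]'

```text
time_s: 13.2
tool_pos: [0.6184, 0.0518, 0.2399]
tcp_rot: [[0.999, 0.008, 0.032], [-0.032, -0.004, 0.999], [0.008, -1.0, -0.003]]
ft_force: [1.0, -1.0, 1.3]
opening: 0.0285
```

```bash
cat > chk.py <<'E'
from h import *
import sys
np.set_printoptions(precision=1,suppress=True)
t=sys.argv[1]
z=np.load(f'w{t}.npz');q=z['P'].reshape(-1,3);g=z['im'].reshape(-1,3).astype(int)
a=-.0336;o=np.array([.613,-.031]);R=np.array([[np.cos(a),-np.sin(a)],[np.sin(a),np.cos(a)]])
L=np.c_[(q[:,:2]-o)@R,q[:,2]]*1000
b=(g[:,0]>g[:,2]+40)&(g[:,0]>g[:,1]+15)&(abs(L[:,0])<60)&(abs(L[:,1]-83)<55)&(L[:,2]<75)
S=L[b];print(len(S),cv2.minAreaRect(S[:,:2].astype(np.float32)),np.percentile(S,[1,99],0))
rb=S[S[:,2]>48]; A=np.c_[rb[:,:2],np.ones(len(rb))]; print('rib plane',np.linalg.lstsq(A,rb[:,2],rcond=None)[0]*100,np.median(rb,0))
w=S[(S[:,2]>24)&(S[:,2]<36)]; A=np.c_[w[:,:2],np.ones(len(w))]; print('wall-top plane',np.linalg.lstsq(A,w[:,2],rcond=None)[0]*100,np.median(w,0))
E
python3 fitw.py 5 .613 -.031 -.0336|head -1; python3 chk.py 5;python3 meas.py 5
```

```text
13.25 [0.6223 0.0515 0.25  ] [0.5328 0.056  0.4051]
4036 ((5.816127777099609, 83.81842041015625), (79.96312713623047, 99.22451782226562), 89.977783203125) [[-43.7  44.4   4.1]
 [ 54.9 123.1  60. ]]
rib plane [   0.5    4.4 5480.8] [-1.2 83.7 58.6]
wall-top plane [  -0.1   -0.2 2878.3] [-3.  84.8 28.7]
tab 860 [[-109.47630003342336, 16.974251568340907, 104.39634458172097], [-102.45578140960438, 28.893338002372438, 129.18107744019352], [-95.85334515471078, 37.70793945204989, 131.20985354423414]]
bar 921 [[-87.38116724249852, 25.69634406174737, 85.19983129169285], [-66.99051078847454, 32.037383376118356, 89.64155580741256], [-44.32277691892186, 37.488962118176374, 91.23779810793998]]
handle 1608 [[-44.42045188791283, -47.8058329558263, 90.28584711954402], [-5.204064328364215, -39.99537566245375, 102.0451481274213], [30.17019309117948, 27.68832452994548, 103.9658354408471]]
```

View pics/w5.png

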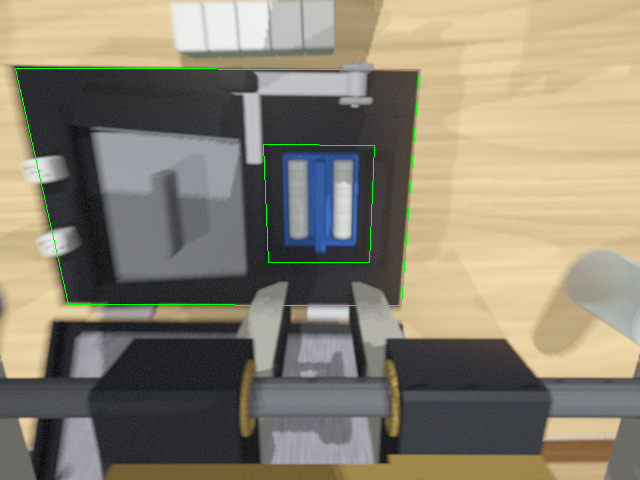

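The tray lies flat on the well floor: wall tops at 28.7 mm (expected 29) with no tilt, and it's centred. Next I'll turn back, grip the tab and swing the lever up.

move_arm --targets '[{"twist": [0,0,-1.57],"offset": [-111,-59,-30],"fingers": 36},{"twist": [0,0,-1.57],"offset": [-111,-59,-30],"fingers": 36},{"twist": [0,0,-1.57],"offset": [-111,-59,-30],"fingers": 36},{"twist": [0,0,-1.57],"offset": [-111,-59,-30],"fingers": 36},{"twist": [0,0,-1.57],"offset": [-111,-59,-30],"fingers": 36},{"twist": [0,0,-1.57],"offset": [-111,-59,-30],"fingers": 36},{"twist": [0,0,-1.57],"offset": [-111,-59,-30],"fingers": 36},{"twist": [0,0,-1.57],"offset": [-111,-59,-30],"fingers": 36}]'

```text
time_s: 14.4
tool_pos: [0.5058, -0.0071, 0.2035]
tcp_rot: [[0.327, -0.004, 0.945], [-0.945, -0.004, 0.327], [0.003, -1.0, -0.005]]
ft_force: [0.1, 0.1, 1.1]
opening: 0.036
```

move_arm --targets '[{"twist": [0,0,-0.37],"offset": [0,0,0],"fingers": 36},{"twist": [0,0,-0.37],"offset": [0,0,0],"fingers": 36},{"twist": [0,0,-0.37],"offset": [0,0,0],"fingers": 36}]'

```text
time_s: 14.7
tool_pos: [0.5049, -0.0069, 0.202]
tcp_rot: [[-0.043, -0.009, 0.999], [-0.999, -0.002, -0.043], [0.002, -1.0, -0.009]]
ft_force: [-0.1, 0.2, -0.5]
opening: 0.0363
```

```bash
python3 -c "
from h import *
s=env.observe();print(s['time_s'],s['tool_pos'],np.arctan2(s['tcp_rot'][1,2],s['tcp_rot'][0,2]),s['opening'],s['ft_force'])"
```

```text
14.7 [ 0.50490952 -0.00688828  0.20197074] -0.042617463141207804 0.036292674832802234 [-0.05638459  0.16832068 -0.48979418]
```

move_arm --targets '[{"twist": [0,0,0.01],"offset": [6.5,-1.5,-40],"fingers": 36},{"twist": [0,0,0.01],"offset": [6.5,-1.5,-70],"fingers": 36},{"twist": [0,0,0.01],"offset": [6.5,-1.5,-95],"fingers": 36},{"twist": [0,0,0.01],"offset": [6.5,-1.5,-99],"fingers": 36},{"twist": [0,0,0.01],"offset": [6.5,-1.5,-99],"fingers": 5},{"twist": [0,0,0.01],"offset": [6.5,-1.5,-99],"fingers": 5},{"twist": [0,0,0.01],"offset": [6.5,-1.5,-99],"fingers": 5},{"twist": [0,0,0.01],"offset": [6.5,-1.5,-99],"fingers": 5}]' --newtons 12

```text
time_s: 15.5
tool_pos: [0.5107, -0.0085, 0.1041]
tcp_rot: [[-0.032, -0.01, 0.999], [-0.999, -0.002, -0.032], [0.003, -1.0, -0.009]]
ft_force: [-5.1, -1.4, 4.7]
opening: 0.014
```

move_arm --targets '[{"twist": [0,0,0],"offset": [0,4,9],"fingers": 5},{"twist": [0,0,0],"offset": [0,9,17.5],"fingers": 5},{"twist": [0,0,0],"offset": [0.5,22,33],"fingers": 5},{"twist": [0,0,0],"offset": [1,37,46],"fingers": 5},{"twist": [0,0,0],"offset": [2,55,55.5],"fingers": 5},{"twist": [0,0,0],"offset": [2.5,74,61],"fingers": 5},{"twist": [0,0,0],"offset": [3,89,63],"fingers": 5},{"twist": [0,0,0],"offset": [3,93,63],"fingers": 5}]'

```text
time_s: 16.3
tool_pos: [0.5144, 0.0826, 0.1687]
tcp_rot: [[-0.03, -0.007, 1.0], [-1.0, -0.009, -0.03], [0.009, -1.0, -0.007]]
ft_force: [-0.8, -17.7, 2.5]
opening: 0.0139
```

17.7 N against the upper stop. Releasing, rising and checking.

move_arm --targets '[{"twist": [0,0,0],"offset": [0,0,0],"fingers": 36},{"twist": [0,0,0],"offset": [0,0,0],"fingers": 36},{"twist": [0,0,0],"offset": [0,0,30],"fingers": 36},{"twist": [0,0,0],"offset": [0,0,70],"fingers": 36},{"twist": [0,0,0],"offset": [0,-40,100],"fingers": 36},{"twist": [0,0,0],"offset": [20,-80,130],"fingers": 36},{"twist": [0,0,0],"offset": [30,-110,150],"fingers": 36}]'

```text
time_s: 17.0
tool_pos: [0.5453, -0.0283, 0.3212]
tcp_rot: [[-0.029, -0.004, 1.0], [-1.0, -0.009, -0.029], [0.009, -1.0, -0.004]]
ft_force: [1.4, -1.3, -0.6]
opening: 0.0361
```

```bash
python3 fitw.py 6 .613 -.031 -.0336|head -1; python3 meas.py 6; python3 chk.py 6|head -2
```

```text
17.05 [ 0.5481 -0.0337  0.3241] [0.5486 0.0585 0.4864]
tab 1653 [[-108.65235381231852, 70.93660057200917, 108.83550305589931], [-99.71996207073771, 94.00696268223136, 178.70011672965592], [-89.8347210310511, 117.80877287462287, 189.57493978118188]]
bar 1092 [[-87.25845620242282, 59.01331067801472, 154.4685418559898], [-57.297442021994556, 76.1656736028369, 161.84750062689426], [-43.12689603737586, 83.05687609428794, 165.16986999730412]]
handle 882 [[-35.58048272968009, -48.10695433611391, 90.92384467632029], [-2.1909590785474022, -40.700003114680975, 102.07540613400946], [31.101897995202954, -36.816844222135714, 104.01848463278996]]
3000 ((5.86700439453125, 78.68339538574219), (98.59130859375, 81.84183502197266), 0.09602915495634079) [[-42.7  38.9   3.5]
 [ 54.8 119.5  60.2]]
```

View pics/w6.png

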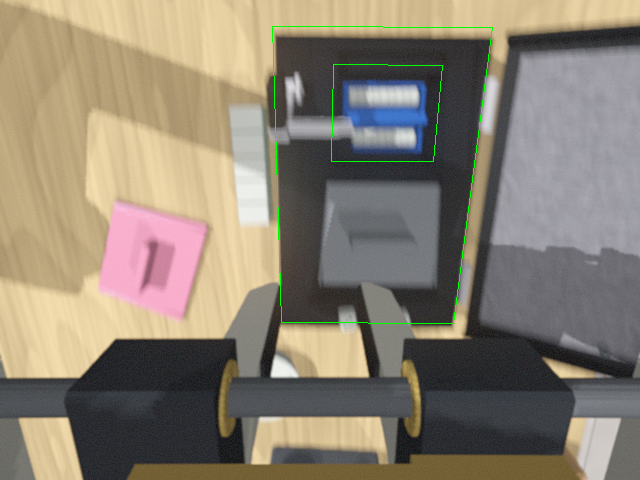

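The lever is up: the bar is at y≈80, z≈162, which matches 1.15 rad, and the handle is at y −42. Now I'll approach the cover handle, offset 14 mm in +x to clear the crossbar, with the camera on the lid side.

move_arm --targets '[{"twist": [0,0,-1.57],"offset": [77,-42,-50],"fingers": 36},{"twist": [0,0,-1.57],"offset": [77,-42,-130],"fingers": 36},{"twist": [0,0,-1.57],"offset": [77,-42,-130],"fingers": 36},{"twist": [0,0,-1.57],"offset": [77,-42,-130],"fingers": 36},{"twist": [0,0,-1.57],"offset": [77,-42,-130],"fingers": 36},{"twist": [0,0,-1.57],"offset": [77,-42,-130],"fingers": 36},{"twist": [0,0,-1.57],"offset": [77,-42,-130],"fingers": 36},{"twist": [0,0,-1.57],"offset": [77,-42,-130],"fingers": 36}]'

```text
time_s: 18.2
tool_pos: [0.6201, -0.0666, 0.1869]
tcp_rot: [[-0.944, -0.012, 0.33], [-0.33, 0.006, -0.944], [0.01, -1.0, -0.01]]
ft_force: [0.0, 0.4, 0.3]
opening: 0.0357
```

move_arm --targets '[{"twist": [0,0,-0.38],"offset": [0,0,0],"fingers": 36},{"twist": [0,0,-0.38],"offset": [0,0,0],"fingers": 36},{"twist": [0,0,-0.38],"offset": [0,0,0],"fingers": 36}]'

```text
time_s: 18.5
tool_pos: [0.6195, -0.0651, 0.1862]
tcp_rot: [[-0.999, -0.011, -0.048], [0.048, 0.011, -0.999], [0.011, -1.0, -0.01]]
ft_force: [-0.3, -0.1, -0.0]
opening: 0.036
```

```bash
python3 fitw.py 7 .613 -.031 -.0336|head -1; python3 meas.py 7;python3 -c "
from h import *
s=env.observe();print(s['time_s'],s['tool_pos'],np.arctan2(s['tcp_rot'][1,2],s['tcp_rot'][0,2]),s['opening'],s['ft_force'])"
```

```text
18.55 [ 0.6195 -0.0652  0.1862] [ 0.7058 -0.07    0.3512]
tab 424 [[-102.5274997679154, 104.17502302599517, 172.45057084976844], [-96.08248929330124, 109.69716226716218, 186.37061752309825], [-94.2193000980096, 118.09250244272674, 189.84351027115346]]
bar 0 
handle 1623 [[-33.113000101819814, -49.11475489003225, 95.880227332611], [2.7286781520833308, -43.43025887955347, 102.52752687664454], [33.47579355114479, -37.86886854620332, 104.0594986392035]]
18.9 [ 0.62002404 -0.06634093  0.18678672] -1.6134393807703127 0.03599224534937056 [-0.42847987 -1.40291637 -0.67375149]
```

move_arm --targets '[{"twist": [-0.01,-0.01,0.009],"offset": [6,-8.5,-40],"fingers": 36},{"twist": [-0.01,-0.01,0.009],"offset": [6,-8.5,-80],"fingers": 36},{"twist": [-0.01,-0.01,0.009],"offset": [6,-8.5,-102],"fingers": 36},{"twist": [-0.01,-0.01,0.009],"offset": [6,-8.5,-107],"fingers": 36},{"twist": [-0.01,-0.01,0.009],"offset": [6,-8.5,-107],"fingers": 2},{"twist": [-0.01,-0.01,0.009],"offset": [6,-8.5,-107],"fingers": 2},{"twist": [-0.01,-0.01,0.009],"offset": [6,-8.5,-107],"fingers": 2},{"twist": [-0.01,-0.01,0.009],"offset": [6,-8.5,-107],"fingers": 2}]' --newtons 25

```text
time_s: 19.7
tool_pos: [0.6272, -0.0752, 0.0816]
tcp_rot: [[-0.999, 0.004, -0.033], [0.033, -0.001, -0.999], [-0.004, -1.0, 0.001]]
ft_force: [0.6, 0.3, 4.2]
opening: 0.0123
```

move_arm --targets '[{"twist": [0,0,0],"offset": [0.2,6,0],"fingers": 2},{"twist": [0,0,0],"offset": [0.7,20,0],"fingers": 2},{"twist": [0,0,0],"offset": [1.2,36,0],"fingers": 2},{"twist": [0,0,0],"offset": [1.8,52,0],"fingers": 2},{"twist": [0,0,0],"offset": [2.3,68,0],"fingers": 2},{"twist": [0,0,0],"offset": [2.9,84,0],"fingers": 2},{"twist": [0,0,0],"offset": [3.4,100,0],"fingers": 2},{"twist": [0,0,0],"offset": [3.8,112,0],"fingers": 2}]'

```text
time_s: 20.5
tool_pos: [0.6316, 0.0385, 0.0818]
tcp_rot: [[-0.999, 0.005, -0.033], [0.033, -0.001, -0.999], [-0.005, -1.0, 0.001]]
ft_force: [2.1, -2.0, -1.2]
opening: 0.0118
```

move_arm --targets '[{"twist": [0,0,0],"offset": [0,4,0],"fingers": 2},{"twist": [0,0,0],"offset": [0,8,0],"fingers": 2},{"twist": [0,0,0],"offset": [0,10,0],"fingers": 2},{"twist": [0,0,0],"offset": [0,12,0],"fingers": 2}]'

```text
time_s: 20.9
tool_pos: [0.6324, 0.0495, 0.0821]
tcp_rot: [[-0.999, 0.007, -0.033], [0.033, -0.002, -0.999], [-0.007, -1.0, 0.002]]
ft_force: [4.0, -3.6, 0.1]
opening: 0.0121
```

move_arm --targets '[{"twist": [0,0,0],"offset": [0,1.5,0],"fingers": 2},{"twist": [0,0,0],"offset": [0,3,0],"fingers": 2},{"twist": [0,0,0],"offset": [0,4.5,0],"fingers": 2},{"twist": [0,0,0],"offset": [0,4.5,0],"fingers": 2}]' --newtons 35

```text
time_s: 21.3
tool_pos: [0.6325, 0.0504, 0.0821]
tcp_rot: [[-0.999, 0.007, -0.034], [0.034, -0.007, -0.999], [-0.007, -1.0, 0.007]]
ft_force: [1.7, -11.9, -1.7]
opening: 0.0115
```

It has stopped at case y≈82 with 12 N. Pressing a bit more.

move_arm --targets '[{"twist": [0,0,0],"offset": [0,4.5,0],"fingers": 2},{"twist": [0,0,0],"offset": [0,6,0],"fingers": 2},{"twist": [0,0,0],"offset": [0,6,0],"fingers": 2}]'

```text
time_s: 21.6
tool_pos: [0.6325, 0.0505, 0.0822]
tcp_rot: [[-0.999, 0.006, -0.035], [0.035, -0.015, -0.999], [-0.006, -1.0, 0.015]]
ft_force: [0.6, -19.2, -1.0]
opening: 0.0117
```

Wedged: no movement at 19 N. Releasing gently and rising straight up.

move_arm --targets '[{"twist": [0,0,0],"offset": [0,0,0],"fingers": 2},{"twist": [0,0,0],"offset": [0,0,0],"fingers": 30},{"twist": [0,0,0],"offset": [0,0,0],"fingers": 30},{"twist": [0,0,0],"offset": [0,0,20],"fingers": 30},{"twist": [0,0,0],"offset": [0,0,60],"fingers": 30},{"twist": [0,0,0],"offset": [0,0,110],"fingers": 30},{"twist": [0,0,0],"offset": [0,-40,160],"fingers": 30},{"twist": [0,0,0],"offset": [-20,-70,200],"fingers": 30}]'

```text
time_s: 22.4
tool_pos: [0.6179, -0.0093, 0.2708]
tcp_rot: [[-0.999, 0.006, -0.033], [0.033, -0.015, -0.999], [-0.007, -1.0, 0.015]]
ft_force: [0.8, -0.5, -0.4]
opening: 0.0302
```

move_arm --targets '[{"twist": [0,0,0],"offset": [-60,-50,40],"fingers": 30},{"twist": [0,0,0],"offset": [-60,-50,40],"fingers": 30},{"twist": [0,0,0],"offset": [-60,-50,40],"fingers": 30},{"twist": [0,0,0],"offset": [-60,-50,40],"fingers": 30}]'

```text
time_s: 22.8
tool_pos: [0.5575, -0.0593, 0.3112]
tcp_rot: [[-0.999, 0.007, -0.034], [0.034, -0.015, -0.999], [-0.008, -1.0, 0.014]]
ft_force: [0.6, -0.1, -0.6]
opening: 0.0301
```

```bash
python3 fitw.py 8 .613 -.031 -.0336|head -1; python3 meas.py 8
python3 - <<'E'
from h import *
im,_=env.get_image('scene'); im2,_=env.get_image('side')
a=cv2.resize(im[100:460,180:520],(400,424)); b=cv2.resize(im2[120:430,180:520],(400,365))
out=np.zeros((424,800,3),np.uint8); out[:,:400]=a; out[:365,400:]=b
cv2.imwrite('pics/fin.png',out); print(env.observe()['ft_force'])
E
```

```text
22.85 [ 0.5578 -0.0587  0.3103] [ 0.641  -0.0589  0.4778]
tab 1494 [[-107.8751312445333, 70.10075645494867, 111.06730236466713], [-97.40055114470312, 92.06972495021971, 176.83876821923172], [-90.83175967707386, 112.88291788618584, 189.18502044431966]]
bar 969 [[-87.76295136019823, 58.43504164630545, 87.46979625955808], [-54.36524847958323, 73.94074066251002, 161.71231910750146], [-42.19172296977972, 115.1132165659318, 165.12214876526113]]
handle 1129 [[-32.841357272151804, 76.6417395073784, 91.39485995916701], [1.285287986747996, 80.83536952536184, 102.77430575020519], [32.90895503336369, 88.03955692893138, 104.93416965761395]]
[ 0.31291805 -0.62125698 -0.22123202]
```

View pics/fin.png

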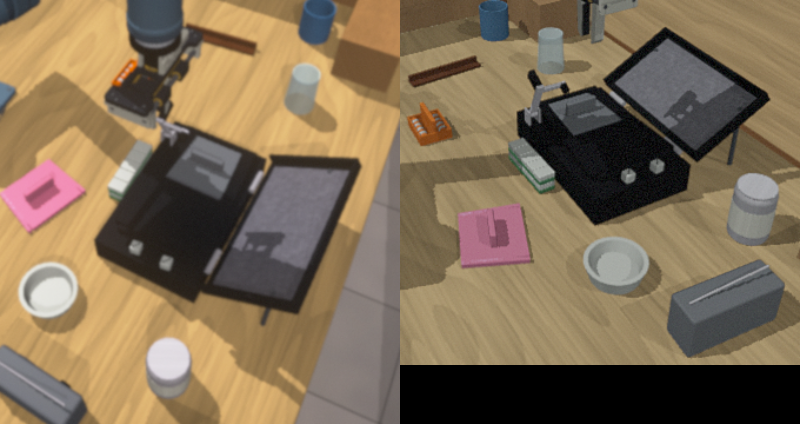

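The final pictures show the cover over the well, with its handle at about (215,160) in the left panel. The lever is up, and the dice, ashtray, tile wall, tumbler and the rest haven't moved.

```bash
python3 -c "
from plant import env
print(env.close_job())"
```

```text
the job is handed in; nothing more can be done
None
```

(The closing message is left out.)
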